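Park the flour mill just past its stiff spot

ROBOT

A 6-joint arm with a two-finger parallel gripper is mounted at the origin on a cart in front of the work surface, level with it; the furniture and walls round the work are solid. World frame = base frame: x ahead of the robot, y to its left, z up, the work surface at z = 0. Lengths are in m, angles in rad, forces in N, time in s.
With the tool pointing down it reaches from about 0.3 to 0.825 m from the base axis. Payload 5.4 kg.
Tool frame: the origin (TCP) lies at the very end of the fingers, on their centre line; the grasp point (between the pads) lies 19 mm behind it; z points along the fingers, y is the line along which they close (so a half turn about z gives the same grasp; the last joint's range is limited). The gripper opens to 92 mm and grips with 3 to 60 N. Pads are 20 mm wide; open, the fingers measure 128 mm over their backs; the gripper's body (75 mm by 189 mm) begins 69 mm behind the grasp point.
Start: joints at [1.065, 0.158, 1.597, -0, 1.386, -0.21], TCP at [0.168, 0.55, 0.215] pointing down, gripper open.
Joint ranges: [-2.91, 2.91], [-0.94, 2.29], [0.18, 2.7], [-1.29, 4.43], [0.17, 2.64], [-3, 3]. Speed limits (rad/s): [2.57, 2.57, 3.14, 3.14, 3.14, 3.14].

INTERFACE

Orientations are given as a rotation vector (axis times angle).
In Python, from workcell import bot gives the robot as it stands. Calls block until the motion is done:
- bot.goto(position, orientation): joint-space move of the TCP to a pose.
- bot.line_to(position, rot=None, max_speed=0.15): straight line of the TCP; rot=None keeps the orientation; max_speed is the mean speed in m/s.
- bot.set_joints(angles): joint-space move.
- bot.set_gripper(opening, newtons=None): opening from 0.0 (shut) to 1.0 (fully open); newtons is the grip in N (None keeps the last); returns when the fingers have stopped.
- bot.hold(seconds).
- bot.inverse_kinematics(position, orientation): joint angles nearest the present ones, or None.
- bot.read_camera(name): name is "scene" or "top"; returns a dict with "pixels" (400x640x3 uint8, blue, green, red), "fx", "fy", "cx", "cy" (pixels), "R" (3x3) and "t" (3): a world point X has camera coordinates R X + t. Camera axes: x right, y down, z forward; pixel columns grow to the right and rows downward; lengths in m; the calibration is good to about 2 mm. A picture is of the moment at which its call begins. There is no depth.
A pose or a line that the arm cannot do raises bot.MotionError and nothing moves.
- bot.job_done(): hands the job in; it is judged then, once.
Readings, each from a call of its own:
- bot.current_clock(): time.
- bot.current_joints(): joint angles.
- bot.current_joint_vel(): joint speeds.
- bot.current_effort(): joint torques, N m.
- bot.current_ee_pos(): TCP position.
- bot.current_tool_rot(): TCP orientation.
- bot.current_contact_force(): force on the tool from outside, world axes, zero at the start.
- bot.current_ft_torque(): the same for the moment, N m.
- bot.current_opening(): opening from 0.0 (shut) to 1.0 (fully open).
- bot.current_grip_force(): force on a finger pad.
Only numpy, scipy, OpenCV 4.12 (cv2) and the standard library are available. Lean on these libraries where they do the work, as an engineer would, in place of code of your own. Each camera call takes 0.05 s, during which the arm holds its last target. There are 200 camera calls.

TASK

Park the hand flour mill: take its crank handle, steadily turn the stone wheel clockwise (seen from above) until you have felt the stiff spot build up and give way, and stop just past it. Then let go and push the lock pin gently all the way down into the mill, never leaning hard on it, and leave the mug standing where it is.

Things in the scene. Friction and masses are not known exactly. Their poses are not given: they have to be found in the camera images.
- mill: Hand flour mill fixed to the worktop: pale wooden drum 216 mm across, 58 mm high, small drawer front on its -x side; a round cream stone wheel on top with a wooden crank handle; a steel lock pin stands in the drum's top beside the wheel. Origin: on the wheel's upright axis at worktop height; z up. A hidden cam makes one stiff spot a turn, its place differs from mill to mill: find it by feel.
- mill_axis (a point): Point on the wheel's axis at the stone's upper face, 82 mm above the worktop. The stone is 144 mm across, 22 mm thick, its hub nut 12 mm proud. Plain turning takes 1 to 2 N at the handle. At the stiff spot this climbs within 0.35 rad to about 7 to 11 N (middle of the stiff stretch 0.18 rad before the crest), drops to plain drag at the crest, then the wheel pulls gently ahead for 0.2 rad.
- wheel (a joint): Angle of the stone wheel, rad, growing clockwise seen from above; starts between 0 and 0.4; at 0 the handle stands 70 degrees clockwise of the mill's x axis. The stiff spot's crest lies anywhere from 1.0 to 2.2. The lock slot is under the pin 0.27 rad past the crest (0.11 rad either way is good). The wheel stays about where it is left.
- handle_mid (a point): Middle of the grip of the crank handle: an upright wooden handle 25 mm thick and 50 mm high (87 to 137 mm above the worktop; this point at 115 mm), 55 mm from the wheel's axis. The handle spins freely on its own upright spindle, so a hand that holds it need not turn as it goes round.
- pin_top (a point): Centre of the top of the lock pin's round steel cap, 22 mm across, 110 mm above the worktop when up. The pin stands 90 mm from the wheel's axis, 40 degrees to the left (counter-clockwise) of the mill's x axis, clear of the stone.
- lock_pin (a joint): How far the lock pin is pressed down, m: 0 up (start), 0.012 fully home. It slides down against about 2 N of friction and stays where it is left; over the slot it goes 12 mm down, anywhere else it lands on solid metal after 3 mm.
- mug: Blue and white mug, 78 mm across (112 mm with handle), 92 mm high, standing upright close to the right of the mill. Origin: centre of its underside.

How it is judged:
By the outcome, as a careful person would: the job done as asked, in the order asked, and still so for the second after the job is handed in, with the robot touching nothing.
It also fails if it takes over 54 s, if anything falls off the work surface, if the arm or the gripper's body presses on something with over 40 N, if the wrist force passes 120 N, or if a joint passes its speed limit or range.

## Working session

There is one attempt and no reset: what is moved stays moved. The work goes in short steps, each a Python script; the robot and the scene stay as the last script left them, time stands still between calls to the robot, and variables do not carry over. Pictures are saved under pics/ and viewed, at most 10 in all, crops included, and the job is handed in when it is done.

```bash
mkdir -p pics; ls; python3 - <<'E'
from workcell import bot
import cv2
for n in("scene","top"):
    c=bot.read_camera(n); cv2.imwrite(f"pics/{n}0.png",c["pixels"]); print(n,c["fx"],c["cx"],c["cy"],c["R"],c["t"])
print(bot.current_clock(),bot.current_tool_rot())
E
```

```text
pics
scene 453.26674779931506 320.4181288289603 193.6808659684037 [[ 0.55608864 -0.83110402 -0.00561546]
 [-0.54246359 -0.35782493 -0.76006222]
 [ 0.62968141  0.42570815 -0.64982605]] [-0.30112416  0.37143528  0.62073833]
top 384.4018915134926 316.3910469215389 197.2661521061377 [[ 0.00142252 -0.99950938 -0.03128855]
 [-0.98298715  0.0043491  -0.18362282]
 [ 0.18366881  0.03101745 -0.98249869]] [0.01827981 0.55226765 0.83745018]
0.1 [-4.62843536e-01 -3.10672070e+00  2.45340873e-03]
```

View pics/scene0.png

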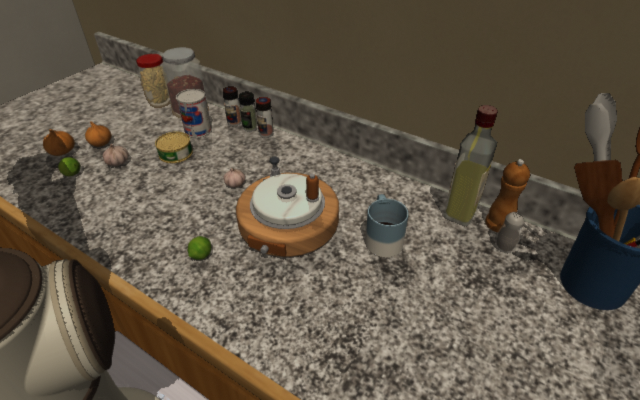

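View pics/top0.png

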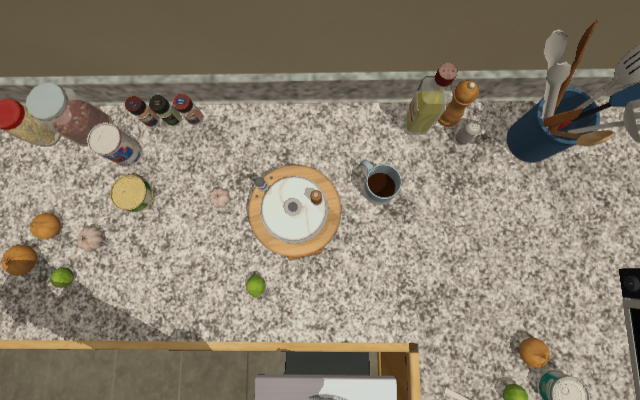

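The top view shows the mill's hub at about (292,208), handle (316,198), pin (261,183) and mug (381,184). In the scene view the handle is at (312,188) and the pin at (273,160). I'll zoom in next to refine these.

```bash
cat > h.py <<'E'
import numpy as np
from workcell import bot
def ray(c,u,v,z):
    R=np.array(c["R"]);t=np.array(c["t"]);C=-R.T@t
    d=R.T@np.array([(u-c["cx"])/c["fx"],(v-c["cy"])/c["fy"],1]);return C+d*(z-C[2])/d[2]
def proj(c,X):
    p=np.array(c["R"])@X+np.array(c["t"]);return p[0]/p[2]*c["fx"]+c["cx"],p[1]/p[2]*c["fy"]+c["cy"]
E
python3 - <<'E'
from h import *
import cv2
c=bot.read_camera("top");s=bot.read_camera("scene")
a=c["pixels"][150:270,240:350];b=s["pixels"][145:265,230:340]
cv2.imwrite("pics/z.png",np.hstack([cv2.resize(x,None,fx=3.6,fy=3.6,interpolation=cv2.INTER_CUBIC) for x in(a,b)]))
# wheel top: bright low-saturation blob
def big(m,box):
    k=np.zeros(m.shape,np.uint8);x0,x1,y0,y1=box;k[y0:y1,x0:x1]=m[y0:y1,x0:x1]
    cs,_=cv2.findContours(k,cv2.RETR_EXTERNAL,cv2.CHAIN_APPROX_NONE);return max(cs,key=cv2.contourArea)
hs=cv2.cvtColor(c["pixels"],cv2.COLOR_BGR2HSV)
drum=big(((hs[...,0]<22)&(hs[...,1]>90)&(hs[...,2]>90)).astype(np.uint8),(240,350,155,262))
h=cv2.convexHull(drum); P=np.array([ray(c,u,v,.058)[:2] for u,v in h[:,0]])
(x,y),r=cv2.minEnclosingCircle(P.astype(np.float32)); print("drum",x,y,r, cv2.fitEllipse(h))
for n,cc,u,v,z in(("hub",c,292,207,.094),("hubS",s,287,189,.094),("hand",c,316.5,197,.137),("handS",s,313,179,.137),("pin",c,261,183,.11),("pinS",s,273,160,.11)): print(n,ray(cc,u,v,z))
E
```

```text
drum 0.5201215744018555 0.06597348302602768 0.11079100519418716 ((294.48486328125, 211.24404907226562), (92.14338684082031, 94.55760192871094), 167.3282928466797)
hub [0.52285135 0.06962477 0.094     ]
hubS [0.52459114 0.06962828 0.094     ]
hand [0.53686334 0.01453682 0.137     ]
handS [0.5364744  0.01294001 0.137     ]
pin [0.57355699 0.13661196 0.11      ]
pinS [0.5705209  0.14056075 0.11      ]
```

View pics/z.png

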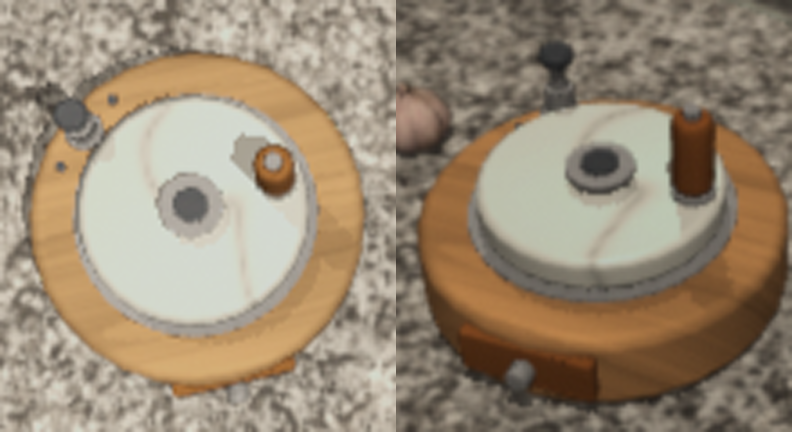

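The crops give hub (292.8,206.7), handle top (315.8,194.4) and pin cap (259.4,181.4) in the top view. In the scene view they are (286.7,190), (312.2,176.4) and (274.2,158.9).

```bash
python3 - <<'E'
from h import *
import cv2
from scipy.optimize import least_squares
c=bot.read_camera("top");s=bot.read_camera("scene")
P=[np.diag([1,1,1])@np.array([[k["fx"],0,k["cx"]],[0,k["fy"],k["cy"]],[0,0,1]])@np.c_[k["R"],k["t"]] for k in(c,s)]
o={"hub":((292.8,206.7),(286.7,190),.094),"hand":((315.8,194.4),(312.2,176.4),.137),"pin":((259.4,181.4),(274.2,158.9),.11)}
for n,(a,b,z) in o.items():
    X=cv2.triangulatePoints(P[0],P[1],np.array(a),np.array(b)).ravel();print(n,(X[:3]/X[3]).round(4),ray(c,*a,z)[:2].round(4),ray(s,*b,z)[:2].round(4))
def f(p):
    x,y,yaw,th=p; q={"hub":(x,y,.094)};h=yaw-np.radians(70)-th;k=yaw+np.radians(40)
    q["hand"]=(x+.055*np.cos(h),y+.055*np.sin(h),.137);q["pin"]=(x+.09*np.cos(k),y+.09*np.sin(k),.11)
    return np.concatenate([np.r_[np.array(proj(c,np.array(q[n])))-o[n][0],np.array(proj(s,np.array(q[n])))-o[n][1]] for n in o])
r=least_squares(f,[.523,.07,.24,.3]);print(r.x.round(4),r.fun.round(1))
print("mug",ray(c,381,184,.092))
x,y,yaw,th=r.x;h=yaw-np.radians(70)-th
from math import pi
for R in([pi*.7071,pi*.7071,0],[pi*.7071,-pi*.7071,0],[0,pi,0]): print(bot.inverse_kinematics([x+.055*np.cos(h),y+.055*np.sin(h),.098],R))
E
```

```text
hub [0.5231 0.0686 0.093 ] [0.5235 0.0679] [0.5217 0.0682]
hand [0.5412 0.0169 0.1387] [0.5424 0.016 ] [0.5423 0.0188]
pin [0.5766 0.1412 0.109 ] [0.5772 0.1402] [0.5751 0.1409]
[0.5226 0.0685 0.234  0.2213] [-0.3  0.4  0.2 -0.3 -0.5  0.1  0.7  0.4 -0.3  0.4  0.4 -0.3]
mug [ 0.57387162 -0.12646414  0.092     ]
[-1.91447828e-01  1.95795553e-01  1.79724294e+00 -1.84844537e-05
  1.14852919e+00 -1.91440252e-01]
[-1.91442891e-01  1.95828985e-01  1.79720398e+00 -2.73718554e-05
  1.14857655e+00  2.95016098e+00]
[-0.19145809  0.19581174  1.79722407  0.          1.14855684 -1.76225442]
```

```bash
cat >> h.py <<'E'
C=np.array([.5226,.0685]);YAW=.234;TH0=.2213
A0=YAW-np.radians(70)
ROT=[np.pi*.5**.5,np.pi*.5**.5,0]
def pt(th,c=C,z=.099): a=A0-th;return [c[0]+.055*np.cos(a),c[1]+.055*np.sin(a),z]
E
python3 - <<'E'
from h import *
bot.set_gripper(.65)
bot.goto(pt(TH0,z=.21),ROT)
bot.line_to(pt(TH0))
print(bot.current_clock(),bot.current_contact_force())
bot.set_gripper(0,30)
print(bot.current_clock(),bot.current_opening()*92,bot.current_grip_force(),bot.current_contact_force(),bot.current_ee_pos())
import cv2
cv2.imwrite("pics/g.png",np.hstack([bot.read_camera(n)["pixels"][90:290,180:400] for n in("top","scene")]))
E
```

```text
4.15 [ 0.27186636 -0.28038552  0.81206973]
4.775 24.564850362802105 30.000201689545065 [-0.5840654   0.25910775  0.20254739] [0.54225574 0.01697228 0.09920895]
```

View pics/g.png

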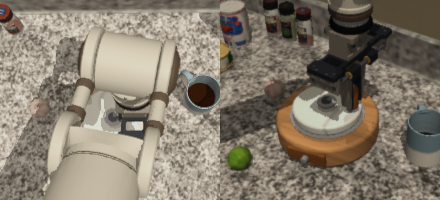

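```bash
cat > turn.py <<'E'
from h import *
import json
c=C.copy();th=TH0;log=[];crest=None;pk=0
while th<2.65 and (crest is None or th<crest+.265-.001):
    th=th+.03 if crest is None else min(th+.03,crest+.265)
    bot.line_to(pt(th,c),max_speed=.02)
    p=np.array(bot.current_ee_pos())[:2];F=np.array(bot.current_contact_force())
    a=A0-th;n=np.array([np.cos(a),np.sin(a)]);t=np.array([np.sin(a),-np.cos(a)])
    d=-F[:2]@t;r=F[:2]@n
    log.append((th,A0-np.arctan2(*(p-c)[::-1]),d,r,F[2])) 
    c=c+n*np.clip(r*5e-5,-3e-4,3e-4)
    if abs(r)>20 or d>20: print("abort");break
    if len(log)>4: base=np.median([l[2] for l in log[:8]])
    pk=max(pk,d)
    if crest is None and pk>5 and d<=base:
        (t0,_,d0,*_),(t1,_,d1,*_)=log[-2:]; crest=t0+(t1-t0)*(d0-base)/(d0-d1); print("crest",crest,base)
for l in log: print(*np.round(l,3))
print(c,th,bot.current_clock(),bot.current_ee_pos())
E
python3 turn.py
```

```text
crest 1.6461102655662 0.7286858871170769
0.251 0.248 1.046 0.322 1.955
0.281 0.281 0.784 -0.843 2.432
0.311 0.312 0.656 -1.323 3.675
0.341 0.342 0.15 -1.27 4.679
0.371 0.372 1.063 -1.637 5.384
0.401 0.402 -0.174 -2.352 5.829
0.431 0.433 1.221 -1.747 4.389
0.461 0.464 0.673 -2.111 5.203
0.491 0.496 0.855 -1.117 5.716
0.521 0.527 0.938 -1.952 5.475
0.551 0.557 0.59 -2.311 5.35
0.581 0.587 1.41 -2.281 6.006
0.611 0.618 0.99 -1.878 6.015
0.641 0.648 0.017 -1.174 6.203
0.671 0.679 0.572 -0.973 6.99
0.701 0.709 0.313 -2.412 6.884
0.731 0.739 0.671 -2.198 6.875
0.761 0.769 0.806 -1.417 6.481
0.791 0.799 1.27 -1.269 6.19
0.821 0.829 0.858 -1.904 7.016
0.851 0.859 0.656 -2.532 6.409
0.881 0.888 0.855 -1.071 6.546
0.911 0.919 0.848 -1.999 6.413
0.941 0.949 0.673 -1.594 7.198
0.971 0.98 -0.019 -1.224 6.751
1.001 1.009 0.817 -1.735 6.902
1.031 1.039 0.825 -0.9 6.253
1.061 1.069 0.478 -2.221 7.4
1.091 1.099 0.53 -1.623 6.364
1.121 1.13 0.216 -2.448 6.488
1.151 1.159 0.726 -1.126 6.641
1.181 1.189 1.064 -1.335 6.767
1.211 1.219 0.74 -1.12 7.323
1.241 1.249 1.746 -0.965 6.797
1.271 1.278 0.751 -2.884 7.229
1.301 1.308 1.512 -1.113 6.136
1.331 1.334 1.496 -1.49 5.573
1.361 1.354 4.454 -1.996 3.578
1.391 1.372 6.196 -0.775 2.952
1.421 1.392 8.62 -0.657 2.167
1.451 1.417 9.796 -2.189 -0.187
1.481 1.445 9.544 -1.616 0.061
1.511 1.485 7.238 -1.057 2.188
1.541 1.517 7.303 -1.678 3.065
1.571 1.555 6.207 -2.58 2.79
1.601 1.6 3.197 -2.622 4.867
1.631 1.634 2.307 -2.098 6.872
1.661 1.676 -0.89 -3.039 8.079
1.691 1.711 -1.046 -3.257 7.152
1.721 1.743 -1.118 -1.927 8.404
1.751 1.772 -1.269 -2.704 7.634
1.781 1.799 -0.71 -2.312 8.147
1.811 1.823 -0.119 -1.082 6.884
1.841 1.848 1.971 -2.101 6.313
1.871 1.875 2.065 -2.596 7.014
1.901 1.904 2.885 -0.545 7.143
1.911 1.913 2.577 -1.875 7.302
[0.52490163 0.07216991] 1.9111102655662 19.125 [0.47107577 0.05893056 0.09913547]
```

```bash
python3 - <<'E'
from h import *
import cv2
bot.set_gripper(.65); p=np.array(bot.current_ee_pos())
bot.line_to([p[0],p[1],.19]); 
k=YAW+np.radians(40);q=C+.09*np.array([np.cos(k),np.sin(k)]);print(q)
bot.goto([*q,.19],ROT);bot.set_gripper(0,20)
print(bot.current_clock(),bot.current_contact_force())
c=bot.read_camera("top")["pixels"][150:270,240:350];s=bot.read_camera("scene")["pixels"][145:265,230:340]
cv2.imwrite("pics/r.png",np.hstack([cv2.resize(x,None,fx=3.6,fy=3.6,interpolation=cv2.INTER_CUBIC) for x in(c,s)]))
E
```

```text
[0.57625114 0.14076033]
22.0917 [ 0.34997944 -0.68547336  0.68845177]
```

View pics/r.png

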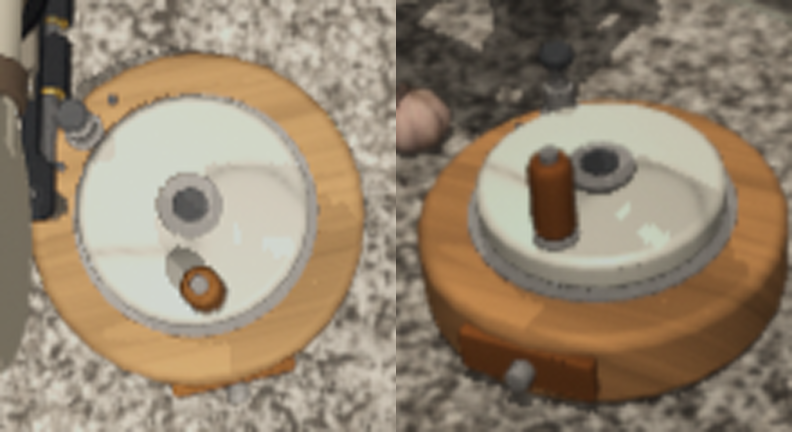

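The handle has swung round to (295,229) in the top view and is released. The mill is undisturbed and the pin is still up. Next I'll press the pin.

```bash
python3 - <<'E'
from h import *
k=YAW+np.radians(40);q=C+.09*np.array([np.cos(k),np.sin(k)])
bot.line_to([*q,.118],max_speed=.06);bot.hold(.3)
f0=bot.current_contact_force()[2];z=.118
while z>.096:
    z-=.0005;bot.line_to([*q,z],max_speed=.01)
    f=bot.current_contact_force()-np.array([0,0,f0]);print(round(z,4),np.round(bot.current_ee_pos()[2],4),np.round(f,1))
    if f[2]>6: break
print(bot.current_clock())
E
```

```text
0.1175 0.1175 [-1.  -0.5 -0.3]
0.117 0.1169 [ 0.2 -0.3 -1.1]
0.1165 0.1165 [-0.1  0.3  1. ]
0.116 0.1159 [-0.1  0.6  0.7]
0.1155 0.1155 [ 1.2 -0.1  0.4]
0.115 0.115 [0.3 1.1 0.1]
0.1145 0.1145 [0.5 0.7 0.5]
0.114 0.1139 [-0.   0.4  0.2]
0.1135 0.1134 [ 0.1  0.4 -0.3]
0.113 0.113 [ 1.3 -0.2  0.1]
0.1125 0.1125 [-0.3 -0.6 -0.6]
0.112 0.1119 [-0.3  0.3  0.7]
0.1115 0.1114 [-0.2 -0.2 -0.3]
0.111 0.1109 [0.2 0.3 0.4]
0.1105 0.1105 [0.6 0.5 0.2]
0.11 0.1101 [-0.1  0.8  0.6]
0.1095 0.1095 [ 0.1 -0.9  1.4]
0.109 0.109 [ 0.5 -0.8  0.9]
0.1085 0.1084 [ 0.3 -0.7  0.7]
0.108 0.1079 [ 0.  -0.   0.2]
0.1075 0.1074 [-0.  -0.3  0.9]
0.107 0.107 [-0.6  0.4 -0.7]
0.1065 0.1065 [ 0.4 -0.1  1.1]
0.106 0.1059 [ 0.9 -0.2  1.3]
0.1055 0.1054 [ 0.3 -0.1  0.6]
0.105 0.1049 [-0.7  0.2  0.7]
0.1045 0.1044 [ 0.5 -0.2  0.8]
0.104 0.104 [-0.3 -0.3  1.2]
0.1035 0.1034 [ 0.   0.1 -0. ]
0.103 0.103 [0.5 0.5 1.2]
0.1025 0.1025 [ 0.6 -0.1  1. ]
0.102 0.102 [-0.7  0.7  0. ]
0.1015 0.1015 [0.3 0.2 1.1]
0.101 0.1009 [ 0.2 -0.2  0.7]
0.1005 0.1005 [ 0.1 -0.1  1.2]
0.1 0.1 [-0.2  0.6  1.1]
0.0995 0.0994 [0.3 0.7 0.4]
0.099 0.0989 [ 0.2 -0.3  0.9]
0.0985 0.0984 [0.8 1.1 1.6]
0.098 0.0984 [-1.3 -0.8  5. ]
0.0975 0.0983 [-2.2 -0.6  6.6]
34.0917
```

```bash
python3 - <<'E'
from h import *
import cv2
p=bot.current_ee_pos();bot.line_to([p[0],p[1],.13],max_speed=.05);bot.line_to([p[0],p[1],.22])
bot.goto([.35,.35,.25],ROT)
c=bot.read_camera("top")["pixels"][140:270,230:420];s=bot.read_camera("scene")["pixels"][135:265,230:420]
cv2.imwrite("pics/e.png",np.hstack([cv2.resize(x,None,fx=2.1,fy=2.1,interpolation=cv2.INTER_CUBIC) for x in(c,s)]))
print(bot.current_clock())
E
```

```text
36.925
```

View pics/e.png

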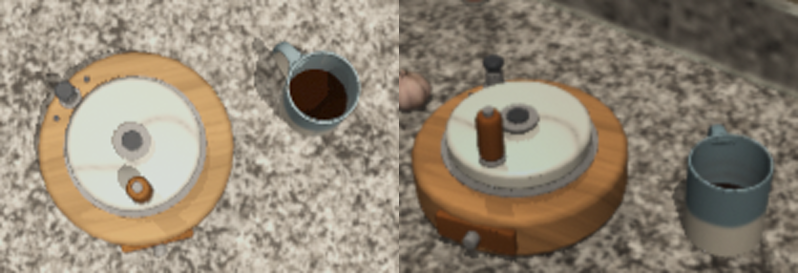

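The pin is now clearly lower, at crop position (492,63) in the scene view. The mug stands where it was at (381,184), and the arm is clear of everything.

```bash
python3 -c "
from workcell import bot
print(bot.job_done())"
```

```text
the job is handed in; nothing more can be done
None
```

The mill is parked and the job handed in: I turned the wheel clockwise to about 0.26 rad past the stiff spot, pressed the lock pin down about 12 mm until it stopped (6.6 N at most), and left the mug untouched.

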